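# Put the stamp back in the graded rack

### The job

One of the three round hand stamps has been left standing on the green mat. Put it away in the graded stamp rack: stand it, foot down, in the hole that matches its diameter and press it past the spring catch until its collar rests fully home on the hole plate, then let go. Be gentle, never pressing on the rack with more than 40 N, and leave the other two stamps, the calculator, the telephone handset and the ink pad where they are.

Things in the scene. Friction and masses are not known exactly. Their poses are not given: they have to be found in the camera images.
- stamp22: hand stamp of 22 mm, about 70 g, round and upright; the three look alike but for thickness; stands on the mat or the tray. Origin: centre of its foot, z up. From the foot: grey shaft 22 mm thick, 0 to 26 mm, foot bevelled by 1.5 mm in radius over 3 mm; black collar 34 mm thick, 26 to 31 mm; wooden handle, also 22 mm thick, 31 to 76 mm: grip it here
- stamp26: hand stamp of 26 mm, about 70 g, round and upright; the three look alike but for thickness; stands on the mat or the tray. Origin: centre of its foot, z up. From the foot: grey shaft 26 mm thick, 0 to 26 mm, foot bevelled by 1.5 mm in radius over 3 mm; black collar 38 mm thick, 26 to 31 mm; wooden handle, also 26 mm thick, 31 to 76 mm: grip it here
- stamp30: hand stamp of 30 mm, about 70 g, round and upright; the three look alike but for thickness; stands on the mat or the tray. Origin: centre of its foot, z up. From the foot: grey shaft 30 mm thick, 0 to 26 mm, foot bevelled by 1.5 mm in radius over 3 mm; black collar 42 mm thick, 26 to 31 mm; wooden handle, also 30 mm thick, 31 to 76 mm: grip it here
- rack: fixed stamp rack: dark wooden frame 66 (x) x 290 (y) x 46 (z) mm round a white plate with a row of five graded holes along y. Origin: centre of the frame's underside, z up. The plate's flat top is 42 mm up. A stamp fully home has its collar on the plate and its foot 16 mm above this origin
- row (a point): on the rack, 42 mm up, where the middle hole would be were the plate centred; axes as the rack. Holes for stamps of 18, 22, 26, 30, 34 mm then lie at y = +92, +46, 0, -46, -92 mm. But the plate is clamped off-centre: the whole row is shifted along y by up to 15 mm either way, not shown by any pose (only by the gaps at the frame's ends)
- catch (a point): on the rack, 29 mm up, on the nominal row: height of the spring catches. Holes are 1 mm wider than their stamps and 30 mm deep; in each, 13 mm down on the +x side, a spring roller stands 1.5 mm into the hole. A shaft takes about 3 to 6 N of push past it and on down; a stamp just dropped stops on it
- mat: fixed green stamping mat, 90 x 90 x 8 mm, origin at the centre of its underside; the stamp to put away stands on it within 18 mm of its centre in x and y
- tray: fixed grey tray slab, 60 x 140 x 8 mm, origin at the centre of its underside; the two stamps to leave alone stand on it
- calculator: black pocket calculator lying on the desk, 120 x 85 x 16 mm, origin at the centre of its underside; a bystander
- handset: black cordless telephone handset lying on the desk, 150 x 48 x 24 mm, origin at the centre of its underside; a bystander
- inkpad: red tin ink pad with a blue pad, 75 x 110 x 15 mm, origin at the centre of its underside; a bystander
Mind the look-alikes: they are no part of the job. There is more than one size of the mat; the job needs the largest.

How it is judged:
By the outcome, as a careful person would: the job done as asked, in the order asked, and still so for the second after the job is handed in, with the robot touching nothing.
It also fails if it takes over 72 s, if anything falls off the work surface, if the arm or the gripper's body presses on something with over 40 N, if the wrist force passes 120 N, or if a joint passes its speed limit or range.

### The arm

A 7-joint arm with a two-finger parallel gripper is mounted at the origin on the work surface. World frame = base frame: x ahead of the robot, y to its left, z up, the work surface at z = 0. Lengths are in m, angles in rad, forces in N, time in s.
With the tool pointing down it reaches from about 0.425 to 0.825 m from the base axis. Payload 3.6 kg.
Tool frame: the origin (TCP) lies at the very end of the fingers, on their centre line; the grasp point (between the pads) lies 19 mm behind it; z points along the fingers, y is the line along which they close (so a half turn about z gives the same grasp; the last joint's range is limited). The gripper opens to 93 mm and grips with 3 to 60 N. Pads are 15 mm wide; open, the fingers measure 128 mm over their backs; the gripper's body (75 mm by 188 mm) begins 65 mm behind the grasp point.
Start: joints at [1.218, 0.615, -0.013, 1.423, 0.008, 1.103, -0.04], TCP at [0.208, -0.616, 0.219] pointing down, gripper open.
Joint ranges: [-3.12, 3.12], [-0.3, 2.06], [-1.34, 1.32], [0.26, 2.42], [-1.36, 4.5], [0.01, 1.98], [-2.84, 2.84]. Speed limits (rad/s): [2.79, 2.79, 3.14, 3.14, 3.14, 3.14, 3.14].

### API

Orientations are given as a unit quaternion [w, x, y, z].
In Python, from rig import env, camera, camera_params, boxes_of, landmark_of gives the robot as it stands.
- The arm moves only by the tool jog_arm, never from a script. Its argument "commands" is text: rows parted by semicolons, each of 7 numbers parted by spaces: the shift along the tool's x, y, z in cm, then the turn, a rotation vector about the tool's x, y, z in degrees, then the gripper command: -1 is fully open, 1 is shut, values between are in proportion. In form: x y z wx wy wz grip; .... A call has 1 to 5 rows; each row is the pose to reach, as a shift and turn from the pose commanded when the call began, along the tool's axes at that moment; what a row does not reach only later rows make up. A row lasts 1/12 s, in which the tool goes at most 41.7 mm and 7.16 degrees, less where a joint would pass 70% of its speed; a pose out of reach is approached as far as the arm can. A call with a gripper value outside its range is refused whole. The fingers move at their own pace and stop on an object; the grip force is fixed at half the most. Time passes only in rows, so rows that repeat a pose let the fingers close. It gives the time, the measured TCP pose, the force, the opening and the grip force at its end, in the units of the state.
- env.state(): the state, without advancing time (a new reading comes with each control period).
- camera(name): name is "scene" or "top" or "wrist"; returns the picture (400x640x3 uint8, blue, green, red); there is no depth.
- camera_params(name): a dict with "camera_matrix" (3x3 intrinsics, pixels), "eye" and "rotation" of the camera in the world; the wrist camera has in their place "T_tool_cam" (4x4, takes a point from camera to tool coordinates, whose origin is the TCP and whose axes are the flange's). Camera axes: x right, y down, z forward; pixel columns grow to the right and rows downward; lengths in m; the calibration is good to about 2 mm. The wrist camera is an equidistant fisheye: a pixel r from the principal point sees the ray r / f radians off the axis. A picture is of the moment at which its call begins: read the wrist's pose just before it. camera_params takes no time and is no camera call.
- env.sign_off(): hands the job in; it is judged then, once.
Trained networks look in the newest picture that a camera, given by its name, has taken for a name from the list of things; names that differ only in an ending like _2 or _b are one class to them, and where a whole thing is asked for, a point or a joint stands for the part that bears it (a point fixed in the world has none). Each returns a list of dicts, best first, with "confidence" (0 to 1); they miss things now and then, are a little off and sometimes report something else, mostly with a low value. They report only what shows in the picture. A call takes as long as a camera call. They do not tell look-alikes from the thing itself.
- boxes_of(query, camera): "position" ([column, row] in pixels, amid what is visible of it).
- landmark_of(query, camera): "position" ([column, row] in pixels: a listed point, or the origin of a listed thing).
The state is a dict: "time_s": time; "joint_positions": joint angles; "qvel": joint speeds; "effort": joint torques, N m; "ee_pos": TCP position; "ee_rot": TCP orientation; "contact_force": force on the tool from outside, world axes, zero at the start; "wrist_torque": the same for the moment, N m; "opening": finger opening in m; "grip_force": force on a finger pad.
Only numpy, scipy, OpenCV 4.12 (cv2) and the standard library are available. Lean on these libraries where they do the work, as an engineer would, in place of code of your own. Each camera call takes 0.05 s, during which the arm holds its last target. There are 200 camera calls.

## Working session

There is one attempt and no reset: what is moved stays moved. The work goes in short steps, Python scripts to look and compute and a tool call to move; the robot and the scene stay as the last step left them, time stands still between calls to the robot, and variables do not carry over. Pictures are saved under pics/ and viewed, at most 10 in all, crops included, and the job is handed in when it is done.

Besides the shell and the picture viewer there is one more tool, called after ">>>" by a JSON object that holds its "api" and its "payload". jog_arm: Moves the arm, as the interface text tells. Its arguments: {"type":"object","properties":{"commands":{"type":"string"}},"required":["commands"]}

```bash
mkdir -p pics
cat > h.py <<'E'
import numpy as np, cv2
from scipy.spatial.transform import Rotation as R
from rig import env, camera, camera_params, boxes_of, landmark_of
def Rt(q): return R.from_quat([q[1],q[2],q[3],q[0]]).as_matrix()
def ray(name,px,st=None):
    p=camera_params(name);K=np.array(p["camera_matrix"])
    u=np.array([(px[0]-K[0,2])/K[0,0],(px[1]-K[1,2])/K[1,1]])
    if name=="wrist":
        r=np.hypot(*u); d=np.array([*(u/max(r,1e-9)*np.sin(r)),np.cos(r)])
        T=np.array(p["T_tool_cam"]);A=Rt(st["ee_rot"])
        return A@T[:3,3]+np.array(st["ee_pos"]),A@T[:3,:3]@d
    return np.array(p["eye"]),np.array(p["rotation"])@np.array([*u,1.])
def at(name,px,z,st=None):
    e,d=ray(name,px,st); return e+d*(z-e[2])/d[2]
def proj(name,P,st=None):
    p=camera_params(name);K=np.array(p["camera_matrix"])
    if name=="wrist":
        T=np.array(p["T_tool_cam"]);A=Rt(st["ee_rot"])
        c=T[:3,:3].T@(A.T@(np.array(P)-st["ee_pos"])-T[:3,3])
        r=np.hypot(c[0],c[1]);th=np.arctan2(r,c[2]);u=c[:2]/r*th
    else:
        c=np.array(p["rotation"]).T@(np.array(P)-p["eye"]);u=c[:2]/c[2]
    return np.array([u[0]*K[0,0]+K[0,2],u[1]*K[1,1]+K[1,2]])
E
python3 - <<'E'
from h import *
for n in("scene","top"):
    cv2.imwrite(f"pics/{n}1.png",camera(n)); print(n,camera_params(n))
for q in("mat","rack","row","stamp26","tray","inkpad","handset","calculator"):
    for n in ("top",):
        print(q,n,[(np.round(d["position"]).tolist(),round(d["confidence"],2),at(n,d["position"],0.0).round(3)[:2].tolist()) for d in (landmark_of(q,n))][:5])
print(camera_params("wrist"));print(env.state())
E
```

```text
scene {'camera_matrix': array([[416.20722015,   0.        , 318.39962972],
       [  0.        , 416.20722015, 195.22614102],
       [  0.        ,   0.        ,   1.        ]]), 'eye': array([ 1.4165684 , -0.0281409 ,  0.67216284]), 'rotation': array([-0.32294425,  0.62259098,  0.63946653, -0.31491274])}
top {'camera_matrix': array([[386.88942079,   0.        , 326.00265897],
       [  0.        , 386.88942079, 199.45140855],
       [  0.        ,   0.        ,   1.        ]]), 'eye': array([ 0.39883921, -0.02141089,  1.2525999 ]), 'rotation': array([-0.05453149,  0.70592543, -0.70453131,  0.04828288])}Traceback (most recent call last):
  File "<stdin>", line 6, in <module>
  File "h.py", line 14, in at
    e,d=ray(name,px,st); return e+d*(z-e[2])/d[2]
        ~~~^^^^^^^^^^^^
  File "h.py", line 12, in ray
    return np.array(p["eye"]),np.array(p["rotation"])@np.array([*u,1.])
                              ~~~~~~~~~~~~~~~~~~~~~~~^~~~~~~~~~~~~~~~~~
ValueError: matmul: Input operand 1 has a mismatch in its core dimension 0, with gufunc signature (n?,k),(k,m?)->(n?,m?) (size 3 is different from 4)
```

Rotations are quaternions; fix that.

```bash
sed -i 's/np.array(p\["rotation"\])/Rt(p["rotation"])/' h.py
python3 - <<'E'
from h import *
for q in("mat","rack","row","stamp26","tray","inkpad","handset","calculator"):
    n="top"
    print(q,n,[(np.round(d["position"]).tolist(),round(d["confidence"],2),at(n,d["position"],0.0).round(3)[:2].tolist()) for d in (landmark_of(q,n))][:5])
print(camera_params("wrist"));print(env.state())
E
```

```text
mat top [([282.0, 278.0], 0.67, [0.329, 0.129]), ([326.0, 261.0], 0.55, [0.384, -0.011]), ([190.0, 245.0], 0.24, [0.434, 0.427])]
rack top [([377.0, 214.0], 0.76, [0.536, -0.176]), ([382.0, 214.0], 0.62, [0.533, -0.192])]
row top [([383.0, 212.0], 0.79, [0.543, -0.195]), ([274.0, 190.0], 0.22, [0.614, 0.16])]
stamp26 top [([264.0, 189.0], 0.71, [0.617, 0.193]), ([273.0, 236.0], 0.61, [0.462, 0.162]), ([284.0, 185.0], 0.41, [0.631, 0.127])]
tray top [([276.0, 189.0], 0.59, [0.617, 0.156]), ([191.0, 242.0], 0.28, [0.443, 0.425]), ([380.0, 213.0], 0.23, [0.539, -0.186])]
inkpad top [([466.0, 246.0], 0.77, [0.432, -0.459])]
handset top [([192.0, 241.0], 0.9, [0.446, 0.421])]
calculator top [([310.0, 139.0], 0.65, [0.787, 0.044])]
{'camera_matrix': array([[309.70691629,   0.        , 316.5820104 ],
       [  0.        , 309.70691629, 202.52380554],
       [  0.        ,   0.        ,   1.        ]]), 'T_tool_cam': array([[-6.86628209e-04, -9.57371213e-01, -2.88859636e-01,
         8.22995859e-02],
       [ 9.99998880e-01, -1.04144850e-03,  1.07465818e-03,
         5.41259509e-04],
       
[... 192 characters left out ...]
itions': array([ 1.21855039,  0.6149255 , -0.01257249,  1.4234631 ,  0.0081115 ,
        1.10337367, -0.04041855]), 'qvel': array([ 0.00127042, -0.00010601, -0.00024462, -0.00045229,  0.00073604,
        0.00163603,  0.00155665]), 'effort': array([-1.08906747e-04, -4.58467197e+01,  2.08839239e-01, -1.65908039e+01,
       -6.10820856e-02,  1.36480207e-02,  4.72918259e-05]), 'ee_pos': array([ 0.20799799, -0.61576698,  0.21860277]), 'ee_rot': array([-5.95264063e-05,  9.86764932e-01,  1.62157226e-01, -6.16219083e-06]), 'contact_force': array([-0.07083055,  0.15719534,  1.01137973]), 'wrist_torque': array([-0.04543083, -0.0289401 ,  0.06475955]), 'grip_force': 0.0, 'opening': 0.09306818857186386}
```

View pics/top1.png

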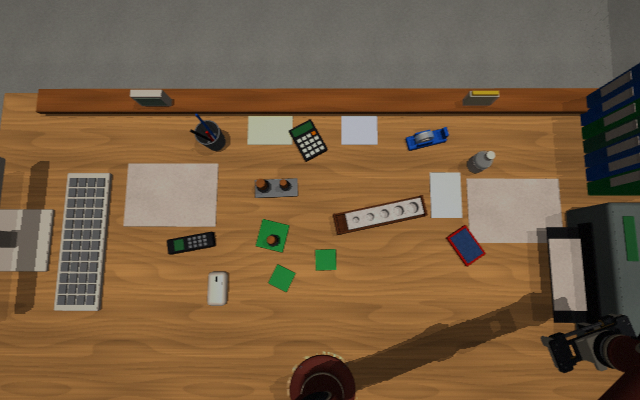

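View pics/scene1.png

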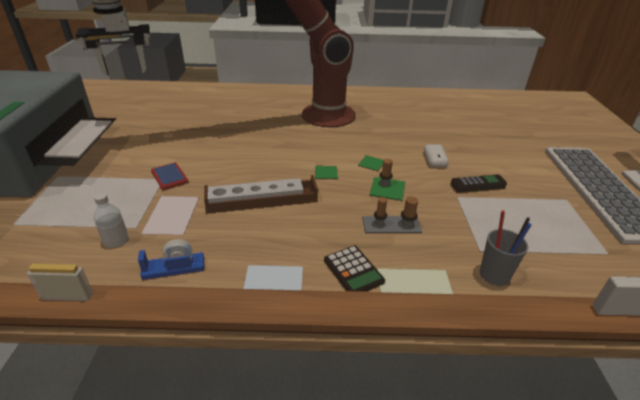

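Largest mat, at (272,236), carries the stamp at (273,240). The smaller mats at (282,278) and (326,260) are empty look-alikes. The tray, with two stamps, is at (276,188). The rack is at (380,213), with a wide gap at its left (+y) end. I'll move over the rack for a close look first, then go on to the stamp.

>>> {"api": "jog_arm", "payload": {"commands": "15 -10 -1 0 0 0 -1;15 -10 -1 0 0 0 -1;15 -10 -1 0 0 0 -1;15 -10 -1 0 0 0 -1;15 -10 -1 0 0 0 -1"}}

```text
time_s: 0.97
ee_pos: [0.3243, -0.4667, 0.2294]
ee_rot: [-0.001, 0.986, 0.167, 0.002]
contact_force: [0.7, 0.3, -0.3]
opening: 0.0928
grip_force: 0.0
```

>>> {"api": "jog_arm", "payload": {"commands": "15 -9 -1 0 0 0 -1;15 -9 -1 0 0 0 -1;15 -9 -1 0 0 0 -1;15 -9 -1 0 0 0 -1;15 -9 -1 0 0 0 -1"}}

```text
time_s: 1.38
ee_pos: [0.4379, -0.332, 0.2394]
ee_rot: [-0.002, 0.986, 0.168, 0.003]
contact_force: [0.9, 0.3, 0.1]
opening: 0.0927
grip_force: 0.0
```

>>> {"api": "jog_arm", "payload": {"commands": "11 -8 -1 0 0 0 -1;11 -8 -1 0 0 0 -1;11 -8 -1 0 0 0 -1;11 -8 -1 0 0 0 -1;11 -8 -1 0 0 0 -1"}}

```text
time_s: 1.8
ee_pos: [0.513, -0.2239, 0.249]
ee_rot: [-0.001, 0.986, 0.167, 0.001]
contact_force: [1.0, 0.5, -0.6]
opening: 0.0932
grip_force: 0.0
```

>>> {"api": "jog_arm", "payload": {"commands": "0.5 -3.5 0 0 0 0 -1;0.5 -3.5 0 0 0 0 -1;0.5 -3.5 0 0 0 0 -1"}}

```text
time_s: 2.05
ee_pos: [0.5026, -0.1941, 0.2487]
ee_rot: [0.0, 0.987, 0.163, -0.0]
contact_force: [-0.1, -1.4, -0.2]
opening: 0.093
grip_force: 0.0
```

Run:
```python
from h import *
import json
st=env.state(); print(st["ee_pos"],st["ee_rot"])
im=camera("wrist");cv2.imwrite("pics/rack.png",im);np.save("rack_st.npy",[*st["ee_pos"],*st["ee_rot"]])
for q,z in(("row",.042),("rack",0),("catch",.029)):
  for d in landmark_of(q,"wrist")[:3]: print(q,np.round(d["position"]),round(d["confidence"],2),at("wrist",d["position"],z,st).round(4))
```

```text
[ 0.50264009 -0.19410493  0.24872489] [ 5.20211425e-05  9.86691768e-01  1.62601272e-01 -4.22010307e-04]
row [310. 151.] 0.92 [ 0.5339 -0.1765  0.042 ]
rack [313. 147.] 0.79 [ 0.5344 -0.1798  0.    ]
rack [ 14. 117.] 0.4 [0.4383 0.4089 0.    ]
catch [314. 150.] 0.84 [ 0.535  -0.1807  0.029 ]
catch [123.  35.] 0.6 [0.6171 0.1302 0.029 ]
catch [314. 148.] 0.43 [ 0.5361 -0.18    0.029 ]
```

View pics/rack.png

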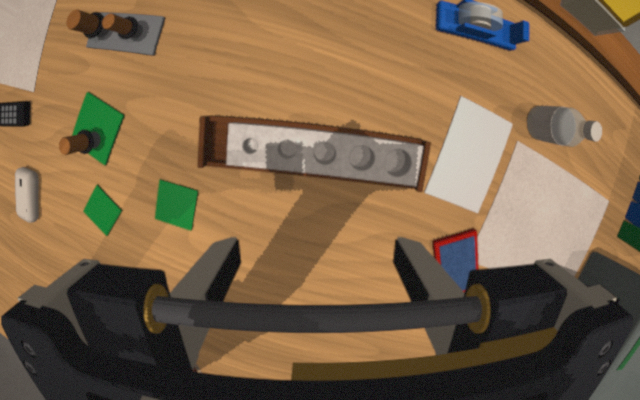

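Rack at (315,150). The holes run from small to large, left to right: (250,146), (289,150), (324,153), (361,157), (400,162). The mat stamp is at (80,142). Next I'll fit the hole row to an enlarged crop.

```bash
cat > fit.py <<'E'
from h import *
def fitrow(pts,st,name="wrist",cam_z=.042):
    # pts: 5 hole rim centres in pixels, 18..34
    W=np.array([at(name,p,cam_z,st)[:2] for p in pts]); s=np.array([92,46,0,-46,-92])/1000
    s=s[:len(pts)]
    c=W.mean(0); D=((W-c)*(s-s.mean())[:,None]).sum(0)/((s-s.mean())**2).sum()
    u=D/np.hypot(*D); c0=c-u*s.mean()
    return W,D,u,c0
E
python3 - <<'E'
from fit import *
v=np.load("rack_st.npy"); st=dict(ee_pos=v[:3],ee_rot=v[3:])
pts=[(250,146),(289,150),(324,153),(361,157),(400,162)]
W,D,u,c0=fitrow(pts,st); print(W.round(4),np.hypot(*D),u,c0)
im=cv2.imread("pics/rack.png")
x0,y0,x1,y1=190,105,440,200; k=3.2
big=cv2.resize(im[y0:y1,x0:x1],None,fx=k,fy=k,interpolation=cv2.INTER_CUBIC)
big=cv2.convertScaleAbs(big,alpha=1.4)
v=np.array([-u[1],u[0]])
for i,r in enumerate((9.5,11.5,13.5,15.5,17.5)):
    c=c0+u*(92-46*i)/1000
    P=[proj("wrist",[*(c+r/1000*np.array([np.cos(a),np.sin(a)])),.042],st) for a in np.linspace(0,6.28,40)]
    P=((np.array(P)-[x0,y0]+.5)*k-.5).astype(int); cv2.polylines(big,[P],True,(0,0,255),1)
cv2.imwrite("pics/rackc.png",big)
E
```

```text
[[ 0.5166 -0.1046]
 [ 0.5265 -0.1519]
 [ 0.5364 -0.1932]
 [ 0.5466 -0.2374]
 [ 0.5574 -0.2862]] 1.000002845536818 [-0.22111926  0.97524678] [ 0.5367064  -0.19465177]
```

View pics/rackc.png

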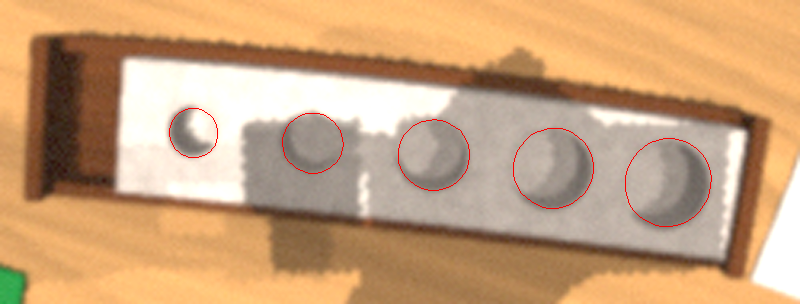

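The red rim circles (46 mm pitch, all five diameters) match the five holes in the crop, so the row centre is about (0.537,-0.195) with yaw 12.8°. Now on to the stamp.

>>> {"api": "jog_arm", "payload": {"commands": "3 -20 1 0 0 0 -1;3 -20 1 0 0 0 -1;3 -20 1 0 0 0 -1;3 -20 1 0 0 0 -1;3 -20 1 0 0 0 -1"}}

```text
time_s: 2.67
ee_pos: [0.4675, 0.0065, 0.2387]
ee_rot: [-0.0, 0.987, 0.162, 0.0]
contact_force: [0.4, -0.1, 0.2]
opening: 0.093
grip_force: 0.0
```

>>> {"api": "jog_arm", "payload": {"commands": "1 -17 2 0 0 0 -1;1 -17 2 0 0 0 -1;1 -17 2 0 0 0 -1;1 -17 2 0 0 0 -1;1 -17 2 0 0 0 -1"}}

```text
time_s: 3.08
ee_pos: [0.4205, 0.1768, 0.2184]
ee_rot: [-0.002, 0.986, 0.168, -0.0]
contact_force: [-0.7, 0.7, -0.1]
opening: 0.0932
grip_force: 0.0
```

>>> {"api": "jog_arm", "payload": {"commands": "0 -2.5 1 0 0 0 -1;0 -2.5 1 0 0 0 -1;0 -2.5 1 0 0 0 -1"}}

```text
time_s: 3.33
ee_pos: [0.4151, 0.1928, 0.2084]
ee_rot: [0.0, 0.987, 0.163, -0.0]
contact_force: [0.3, -1.0, -0.3]
opening: 0.0932
grip_force: 0.0
```

Run:
```python
from h import *
st=env.state(); print(st["ee_pos"],st["ee_rot"])
im=camera("wrist");cv2.imwrite("pics/stamp.png",im);np.save("stamp_st.npy",[*st["ee_pos"],*st["ee_rot"]])
for q,z in(("stamp22",.008),("stamp26",.008),("stamp30",.008),("mat",0),("tray",0)):
  for d in landmark_of(q,"wrist")[:4]: print(q,np.round(d["position"]),round(d["confidence"],2),at("wrist",d["position"],z,st).round(4))
```

```text
[0.41509671 0.19284487 0.2083934 ] [ 2.33841850e-04  9.86653648e-01  1.62832197e-01 -4.47685217e-04]
stamp22 [373.  21.] 0.89 [0.6212 0.191  0.008 ]
stamp22 [428.  42.] 0.86 [0.6239 0.1204 0.008 ]
stamp22 [354. 160.] 0.84 [0.4532 0.1573 0.008 ]
stamp22 [562. 189.] 0.23 [ 0.5324 -0.1733  0.008 ]
stamp26 [373.  21.] 0.89 [0.6212 0.191  0.008 ]
stamp26 [428.  42.] 0.86 [0.6239 0.1204 0.008 ]
stamp26 [354. 160.] 0.84 [0.4532 0.1573 0.008 ]
stamp26 [562. 189.] 0.23 [ 0.5324 -0.1733  0.008 ]
stamp30 [373.  21.] 0.89 [0.6212 0.191  0.008 ]
stamp30 [428.  42.] 0.86 [0.6239 0.1204 0.008 ]
stamp30 [354. 160.] 0.84 [0.4532 0.1573 0.008 ]
stamp30 [562. 189.] 0.23 [ 0.5324 -0.1733  0.008 ]
mat [353. 148.] 0.91 [0.4663 0.1628 0.    ]
mat [344. 251.] 0.69 [0.3343 0.1258 0.    ]
mat [448. 242.] 0.68 [ 0.3902 -0.0122  0.    ]
tray [398.  31.] 0.98 [0.6238 0.1587 0.    ]
```

View pics/stamp.png

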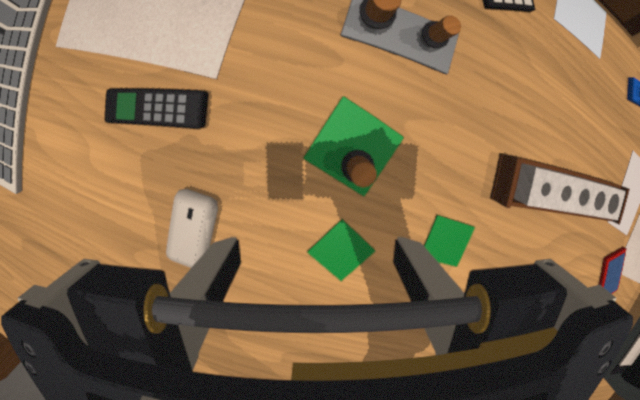

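Candidates for the stamp: (357,166) on the large mat, and (380,12) and (438,32) on the tray, which must stay. The job needs the one on the big mat at (354,148). The smaller mats, (341,250) and (449,240), are empty. I'll confirm its place and thickness in a crop.

Run:
```python
from h import *
v=np.load("stamp_st.npy"); st=dict(ee_pos=v[:3],ee_rot=v[3:])
im=cv2.imread("pics/stamp.png"); x0,y0,x1,y1=315,120,405,205;k=6
c=np.array([.4532,.1573])
out=[]
base=cv2.convertScaleAbs(cv2.resize(im[y0:y1,x0:x1],None,fx=k,fy=k,interpolation=cv2.INTER_CUBIC),alpha=1.6)[:, :]
pan=[]
for r in(11,13,15):
    b=base.copy()
    for z,rr,col in((.084,r,(0,0,255)),(.039,r+6,(255,255,0)),(.034,r+6,(255,0,0)),(.008,r-1.5,(255,0,255))):
        P=[proj("wrist",[*(c+rr/1000*np.array([np.cos(a),np.sin(a)])),z],st) for a in np.linspace(0,6.28,40)]
        cv2.polylines(b,[((np.array(P)-[x0,y0]+.5)*k-.5).astype(int)],True,col,1)
    pan.append(b[100:500,100:420])
o=np.hstack(pan); cv2.imwrite("pics/stampc.png",cv2.resize(o,None,fx=800/o.shape[1],fy=800/o.shape[1]))
```

```text
(no output)
```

View pics/stampc.png

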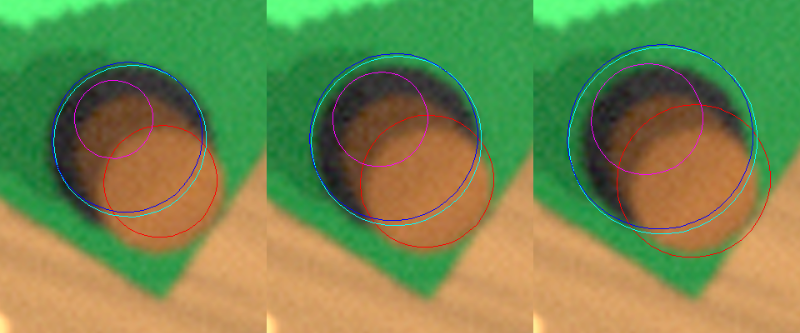

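The middle panel (26 mm) matches the handle and collar thickness, so this is stamp26. It stands about 1 mm lower in the picture than the overlay. The grip opening will confirm the size. Now approach above it and check.

>>> {"api": "jog_arm", "payload": {"commands": "2.4 4.6 8 0 0 0 -1;2.4 4.6 8 0 0 0 -1;2.4 4.6 8 0 0 0 -1;2.4 4.6 8 0 0 0 -1;2.4 4.6 8 0 0 0 -1"}}

```text
time_s: 4.05
ee_pos: [0.4524, 0.1573, 0.1289]
ee_rot: [-0.0, 0.987, 0.162, -0.0]
contact_force: [-0.2, 1.4, 0.3]
opening: 0.0932
grip_force: 0.0
```

```bash
cat > topfit.py <<'E'
from h import *
def blob(im,lo,hi,seed):
    hsv=cv2.cvtColor(im,cv2.COLOR_BGR2HSV); m=cv2.inRange(hsv,lo,hi)
    n,l,s,c=cv2.connectedComponentsWithStats(m); return n,l,s,c
E
python3 - <<'E'
from h import *
st=env.state(); print(st["ee_pos"],st["ee_rot"])
im=camera("wrist");cv2.imwrite("pics/above.png",im);np.save("above_st.npy",[*st["ee_pos"],*st["ee_rot"]])
c=np.array([.4523,.157]); A=Rt(st["ee_rot"])
x0,y0,x1,y1=230,170,430,320;k=4
b=cv2.convertScaleAbs(cv2.resize(im[y0:y1,x0:x1],None,fx=k,fy=k,interpolation=cv2.INTER_CUBIC),alpha=1.6)
r=13
for z,rr,col in((.084,r,(0,0,255)),(.039,r+6,(255,255,0))):
    P=[proj("wrist",[*(c+rr/1000*np.array([np.cos(a),np.sin(a)])),z],st) for a in np.linspace(0,6.28,40)]
    cv2.polylines(b,[((np.array(P)-[x0,y0]+.5)*k-.5).astype(int)],True,col,1)
cv2.imwrite("pics/abovec.png",b)
print((A.T@(np.array([*c,.047])-st["ee_pos"])).round(4))
E
```

```text
[0.45235454 0.15729715 0.12894029] [-2.75650019e-04  9.86838521e-01  1.61707974e-01 -4.35211566e-04]
[-0.0001  0.0003  0.0819]
```

View pics/abovec.png

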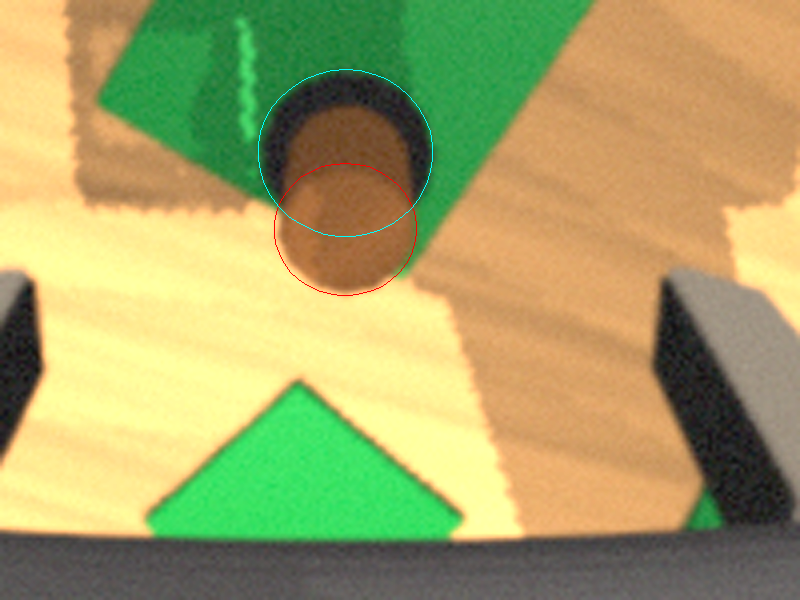

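The overlay matches the handle top (345,230) and the collar, and the stamp is centred between the fingers. Descend, then grip.

>>> {"api": "jog_arm", "payload": {"commands": "0 0 4 0 0 0 -1;0 0 8.2 0 0 0 -1;0 0 8.2 0 0 0 -1;0 0 8.2 0 0 0 -1;0 0 8.2 0 0 0 -1"}}

```text
time_s: 4.52
ee_pos: [0.4537, 0.1586, 0.0491]
ee_rot: [-0.001, 0.987, 0.163, 0.002]
contact_force: [0.1, 0.2, 0.7]
opening: 0.093
grip_force: 0.0
```

>>> {"api": "jog_arm", "payload": {"commands": "0 0 0 0 0 0 1;0 0 0 0 0 0 1;0 0 0 0 0 0 1;0 0 0 0 0 0 1;0 0 0 0 0 0 1"}}

```text
time_s: 4.93
ee_pos: [0.4529, 0.1572, 0.0476]
ee_rot: [-0.0, 0.987, 0.162, 0.001]
contact_force: [-0.5, -0.5, 0.4]
opening: 0.0643
grip_force: 0.0
```

>>> {"api": "jog_arm", "payload": {"commands": "0 0 0 0 0 0 1;0 0 0 0 0 0 1;0 0 0 0 0 0 1;0 0 0 0 0 0 1;0 0 0 0 0 0 1"}}

```text
time_s: 5.35
ee_pos: [0.4524, 0.1571, 0.0466]
ee_rot: [-0.0, 0.987, 0.162, -0.0]
contact_force: [0.5, 0.7, 1.0]
opening: 0.031
grip_force: 0.0
```

>>> {"api": "jog_arm", "payload": {"commands": "0 0 0 0 0 0 1;0 0 0 0 0 0 1;0 0 0 0 0 0 1;0 0 0 0 0 0 1;0 0 0 0 0 0 1"}}

```text
time_s: 5.77
ee_pos: [0.4524, 0.1571, 0.0466]
ee_rot: [0.0, 0.987, 0.162, -0.0]
contact_force: [-1.0, 0.2, -1.1]
opening: 0.0253
grip_force: 30.0
```

>>> {"api": "jog_arm", "payload": {"commands": "0 0 -4 0 0 0 1;0 0 -8 0 0 0 1;0 0 -10 0 0 0 1;0 0 -10 0 0 0 1;0 0 -10 0 0 0 1"}}

```text
time_s: 6.18
ee_pos: [0.453, 0.1572, 0.1476]
ee_rot: [-0.0, 0.987, 0.162, 0.001]
contact_force: [-1.3, 0.5, -0.8]
opening: 0.0254
grip_force: 30.0
```

Opening 25.4 mm, so it is stamp26 and belongs in the middle hole. Carry it over.

>>> {"api": "jog_arm", "payload": {"commands": "-1.5 18 0 0 0 0 1;-1.5 18 0 0 0 0 1;-1.5 18 0 0 0 0 1;-1.5 18 0 0 0 0 1;-1.5 18 0 0 0 0 1"}}

```text
time_s: 6.6
ee_pos: [0.4954, -0.0263, 0.1447]
ee_rot: [0.002, 0.988, 0.157, -0.002]
contact_force: [0.6, -0.3, -0.3]
opening: 0.0255
grip_force: 30.0
```

>>> {"api": "jog_arm", "payload": {"commands": "-1.5 16 0 0 0 0 1;-1.5 16 0 0 0 0 1;-1.5 16 0 0 0 0 1;-1.5 16 0 0 0 0 1;-1.5 16 0 0 0 0 1"}}

```text
time_s: 7.02
ee_pos: [0.5317, -0.1855, 0.1442]
ee_rot: [0.003, 0.988, 0.155, -0.002]
contact_force: [1.1, -1.4, -1.8]
opening: 0.0253
grip_force: 30.0
```

Run:
```python
from h import *
st=env.state(); A=Rt(st["ee_rot"]); print(st["ee_pos"],st["time_s"])
print((A.T@(np.array([.5367,-.1947,.100])-st["ee_pos"])*100).round(2))
```

```text
[ 0.53170977 -0.18551158  0.14422225] 7.0167
[0.21 1.   4.43]
```

>>> {"api": "jog_arm", "payload": {"commands": "0 0 0 0 0 0 1;0 0 0 0 0 0 1;0 0 0 0 0 0 1"}}

```text
time_s: 7.27
ee_pos: [0.5322, -0.1723, 0.1456]
ee_rot: [-0.001, 0.987, 0.164, -0.001]
contact_force: [0.5, 0.8, -0.3]
opening: 0.0255
grip_force: 30.0
```

Run:
```python
from h import *
st=env.state(); A=Rt(st["ee_rot"]); print(st["ee_pos"],st["ee_rot"],st["time_s"])
print((A.T@(np.array([.5367,-.1947,.100])-st["ee_pos"])*100).round(2))
```

```text
[ 0.53218239 -0.17225306  0.14557506] [-0.00121479  0.98651986  0.16363374 -0.00103963] 7.2667
[-0.29  2.28  4.55]
```

>>> {"api": "jog_arm", "payload": {"commands": "-0.3 2.3 4.5 0 0 0 1;-0.3 2.3 4.5 0 0 0 1;-0.3 2.3 4.5 0 0 0 1;-0.3 2.3 4.5 0 0 0 1;-0.3 2.3 4.5 0 0 0 1"}}

```text
time_s: 7.68
ee_pos: [0.5382, -0.1958, 0.1027]
ee_rot: [-0.0, 0.987, 0.163, 0.001]
contact_force: [0.2, -0.1, -0.4]
opening: 0.0258
grip_force: 30.0
```

Run:
```python
from fit import *
st=env.state(); A=Rt(st["ee_rot"]); print(st["ee_pos"],st["ee_rot"],st["time_s"])
print((A.T@(np.array([.5367,-.1947,.100])-st["ee_pos"])*100).round(2))
im=camera("wrist");cv2.imwrite("pics/ab2.png",im);np.save("ab2_st.npy",[*st["ee_pos"],*st["ee_rot"]])
x0,y0,x1,y1=150,90,470,310;k=2.5
b=cv2.convertScaleAbs(cv2.resize(im[y0:y1,x0:x1],None,fx=k,fy=k,interpolation=cv2.INTER_CUBIC),alpha=1.5)
def circ(c,z,r,col):
    P=[proj("wrist",[*(c+r/1000*np.array([np.cos(a),np.sin(a)])),z],st) for a in np.linspace(0,6.28,60)]
    cv2.polylines(b,[((np.array(P)-[x0,y0]+.5)*k-.5).astype(int)],True,col,1)
c0=np.array([.5367,-.1947]);u=np.array([-.2211,.9752])
for i,r in enumerate((9.5,11.5,13.5,15.5,17.5)): circ(c0+u*(92-46*i)/1000,.042,r,(0,0,255))
t=np.array(st["ee_pos"]); f=t[2]-.0386
for h,r in((.076,13),(.031,19),(0,11.5)): circ(t[:2],f+h,r,(255,255,0))
cv2.imwrite("pics/ab2c.png",b)
```

```text
[ 0.53818125 -0.1958107   0.10271918] [-2.00120362e-04  9.86608068e-01  1.63106865e-01  7.94585217e-04] 7.6833
[-0.1  -0.15  0.27]
```

View pics/ab2c.png

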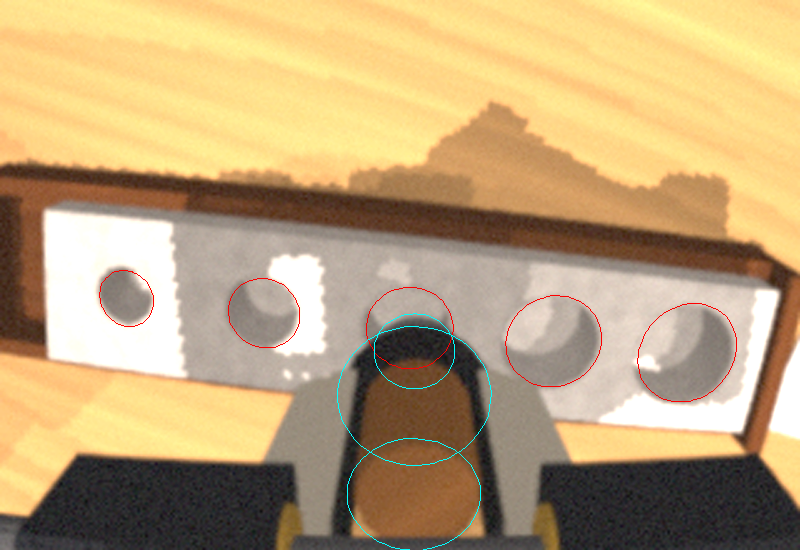

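The red rims sit on all visible holes, and the cyan stamp model sits on the held stamp at (415,490), upright. Let it settle and compute the small correction.

>>> {"api": "jog_arm", "payload": {"commands": "0 0 0 0 0 0 1;0 0 0 0 0 0 1;0 0 0 0 0 0 1"}}

```text
time_s: 7.98
ee_pos: [0.5378, -0.197, 0.1024]
ee_rot: [0.0, 0.987, 0.162, 0.001]
contact_force: [0.3, -0.0, 0.0]
opening: 0.0256
grip_force: 30.0
```

```bash
cat > d.py <<'E'
from h import *
st=env.state(); A=Rt(st["ee_rot"]); print(st["ee_pos"].round(4),st["time_s"],"tilt",R.from_matrix(A).as_quat().round(4),st["contact_force"].round(1))
print((A.T@(np.array([.5367,-.1947,.0546])-st["ee_pos"])*100).round(2))
E
python3 d.py
```

```text
[ 0.5378 -0.197   0.1024] 7.9833 tilt [9.867e-01 1.625e-01 6.000e-04 2.000e-04] [ 0.3 -0.   0. ]
[-0.03 -0.26  4.78]
```

>>> {"api": "jog_arm", "payload": {"commands": "0 -0.25 0.5 0 0 0 1;0 -0.25 1 0 0 0 1;0 -0.25 1.6 0 0 0 1;0 -0.25 1.6 0 0 0 1;0 -0.25 1.6 0 0 0 1"}}

```text
time_s: 8.4
ee_pos: [0.5361, -0.1948, 0.0849]
ee_rot: [-0.0, 0.987, 0.162, -0.001]
contact_force: [0.5, -0.5, -1.4]
opening: 0.0254
grip_force: 30.0
```

```bash
python3 d.py
```

```text
[ 0.5361 -0.1948  0.0849] 8.4 tilt [ 9.868e-01  1.622e-01 -7.000e-04 -4.000e-04] [ 0.5 -0.5 -1.4]
[0.06 0.01 3.03]
```

Foot is about 4 mm above the plate; correct x by 0.05 cm and lower gently.

>>> {"api": "jog_arm", "payload": {"commands": "0.05 0 0.2 0 0 0 1;0.05 0 0.4 0 0 0 1;0.05 0 0.6 0 0 0 1;0.05 0 0.7 0 0 0 1;0.05 0 0.7 0 0 0 1"}}

```text
time_s: 8.82
ee_pos: [0.5372, -0.1944, 0.0785]
ee_rot: [-0.0, 0.987, 0.162, 0.0]
contact_force: [-0.2, 0.8, -1.4]
opening: 0.0256
grip_force: 30.0
```

```bash
python3 d.py
```

```text
[ 0.5372 -0.1944  0.0785] 8.8167 tilt [ 9.867e-01  1.623e-01  0.000e+00 -3.000e-04] [-0.2  0.8 -1.4]
[-0.05  0.02  2.39]
```

>>> {"api": "jog_arm", "payload": {"commands": "0 0 0.2 0 0 0 1;0 0 0.4 0 0 0 1;0 0 0.6 0 0 0 1;0 0 0.7 0 0 0 1;0 0 0.7 0 0 0 1"}}

```text
time_s: 9.23
ee_pos: [0.5371, -0.1934, 0.0714]
ee_rot: [-0.001, 0.987, 0.163, -0.0]
contact_force: [0.3, 3.0, 1.0]
opening: 0.0255
grip_force: 30.0
```

```bash
python3 d.py
```

```text
[ 0.5371 -0.1934  0.0714] 9.2333 tilt [ 9.867e-01  1.626e-01 -0.000e+00 -9.000e-04] [0.3 3.  1. ]
[-0.08  0.11  1.68]
```

It's in the hole, with a light +y side force. Relieve that and push on.

>>> {"api": "jog_arm", "payload": {"commands": "0 -0.05 0.2 0 0 0 1;0 -0.05 0.4 0 0 0 1;0 -0.05 0.6 0 0 0 1;0 -0.05 0.8 0 0 0 1;0 -0.05 0.8 0 0 0 1"}}

```text
time_s: 9.65
ee_pos: [0.5368, -0.1933, 0.0635]
ee_rot: [-0.001, 0.987, 0.162, -0.0]
contact_force: [0.2, 4.4, 2.2]
opening: 0.0254
grip_force: 30.0
```

```bash
python3 d.py
```

```text
[ 0.5368 -0.1933  0.0635] 9.65 tilt [ 9.867e-01  1.625e-01 -2.000e-04 -7.000e-04] [0.2 4.4 2.2]
[-0.06  0.13  0.89]
```

>>> {"api": "jog_arm", "payload": {"commands": "0 -0.08 0.2 0 0 0 1;0 -0.08 0.4 0 0 0 1;0 -0.08 0.6 0 0 0 1;0 -0.08 0.6 0 0 0 1;0 -0.08 0.6 0 0 0 1"}}

```text
time_s: 10.07
ee_pos: [0.5368, -0.1932, 0.0575]
ee_rot: [-0.0, 0.987, 0.162, 0.0]
contact_force: [0.9, 3.8, 1.9]
opening: 0.0257
grip_force: 30.0
```

```bash
python3 d.py
```

```text
[ 0.5368 -0.1932  0.0575] 10.0667 tilt [ 9.867e-01  1.624e-01  0.000e+00 -2.000e-04] [0.9 3.8 1.9]
[-0.05  0.15  0.29]
```

Now the last 3 mm in small steps, until the collar contacts.

>>> {"api": "jog_arm", "payload": {"commands": "0 -0.05 0.1 0 0 0 1;0 -0.05 0.2 0 0 0 1;0 -0.05 0.3 0 0 0 1;0 -0.05 0.3 0 0 0 1;0 -0.05 0.3 0 0 0 1"}}

```text
time_s: 10.48
ee_pos: [0.5367, -0.1931, 0.0549]
ee_rot: [0.0, 0.987, 0.162, 0.0]
contact_force: [-1.7, 4.1, 4.5]
opening: 0.0256
grip_force: 30.0
```

>>> {"api": "jog_arm", "payload": {"commands": "0 0 0.05 0 0 0 1;0 0 0.1 0 0 0 1;0 0 0.1 0 0 0 1"}}

```text
time_s: 10.73
ee_pos: [0.5368, -0.1932, 0.0546]
ee_rot: [0.0, 0.987, 0.162, 0.0]
contact_force: [-1.8, 4.3, 9.1]
opening: 0.0258
grip_force: 30.0
```

>>> {"api": "jog_arm", "payload": {"commands": "0 0 0.05 0 0 0 1;0 0 0.1 0 0 0 1;0 0 0.1 0 0 0 1"}}

```text
time_s: 10.98
ee_pos: [0.5368, -0.1932, 0.0545]
ee_rot: [0.0, 0.987, 0.162, 0.0]
contact_force: [-3.5, 5.5, 14.9]
opening: 0.0257
grip_force: 30.0
```

It's stiff at the predicted home height (0.0546), so the stamp is home. Open while easing off.

>>> {"api": "jog_arm", "payload": {"commands": "0 0 -0.1 0 0 0 0.5;0 0 -0.1 0 0 0 0.2;0 0 -0.1 0 0 0 -0.2;0 0 -0.1 0 0 0 -0.4;0 0 -0.1 0 0 0 -0.4"}}

```text
time_s: 11.4
ee_pos: [0.5363, -0.1947, 0.0532]
ee_rot: [0.001, 0.987, 0.162, -0.0]
contact_force: [-0.1, -0.4, 0.6]
opening: 0.0477
grip_force: 0.0
```

>>> {"api": "jog_arm", "payload": {"commands": "0 0 -0.1 0 0 0 -0.4;0 0 -0.1 0 0 0 -0.4;0 0 -0.1 0 0 0 -0.4;0 0 -0.1 0 0 0 -0.4;0 0 -0.1 0 0 0 -0.4"}}

```text
time_s: 11.82
ee_pos: [0.5365, -0.1931, 0.0547]
ee_rot: [0.0, 0.987, 0.162, 0.0]
contact_force: [-0.3, -0.0, -0.1]
opening: 0.0646
grip_force: 0.0
```

>>> {"api": "jog_arm", "payload": {"commands": "0 0 -3 0 0 0 -0.4;0 0 -6 0 0 0 -0.4;0 0 -9 0 0 0 -0.4;-3 0 -12 0 0 0 -0.4;-3 0 -12 0 0 0 -0.4"}}

```text
time_s: 12.23
ee_pos: [0.5075, -0.206, 0.18]
ee_rot: [0.003, 0.987, 0.16, 0.002]
contact_force: [-0.5, -1.2, 0.1]
opening: 0.065
grip_force: 0.0
```

>>> {"api": "jog_arm", "payload": {"commands": "-2 0 0 0 0 0 -0.4;-2 0 0 0 0 0 -0.4;-2 0 0 0 0 0 -0.4;-2 0 0 0 0 0 -0.4"}}

```text
time_s: 12.57
ee_pos: [0.4897, -0.2086, 0.1742]
ee_rot: [-0.0, 0.987, 0.162, 0.0]
contact_force: [0.1, 0.1, -1.1]
opening: 0.0649
grip_force: 0.0
```

Run:
```python
from h import *
st=env.state(); print(st["ee_pos"],st["ee_rot"])
im=camera("wrist")
x0,y0,x1,y1=180,70,460,280;k=2.8
b=cv2.convertScaleAbs(cv2.resize(im[y0:y1,x0:x1],None,fx=k,fy=k,interpolation=cv2.INTER_CUBIC),alpha=1.5)
def circ(c,z,r,col):
    P=[proj("wrist",[*(c+r/1000*np.array([np.cos(a),np.sin(a)])),z],st) for a in np.linspace(0,6.28,60)]
    cv2.polylines(b,[((np.array(P)-[x0,y0]+.5)*k-.5).astype(int)],True,col,1)
c=np.array([.5367,-.194])
circ(c,.092,13,(0,0,255));circ(c,.047,19,(255,255,0))
cv2.imwrite("pics/end.png",b)
```

```text
[ 0.48972587 -0.2086423   0.1742326 ] [-3.33064128e-04  9.86733960e-01  1.62345211e-01  1.15554861e-04]
```

View pics/end.png

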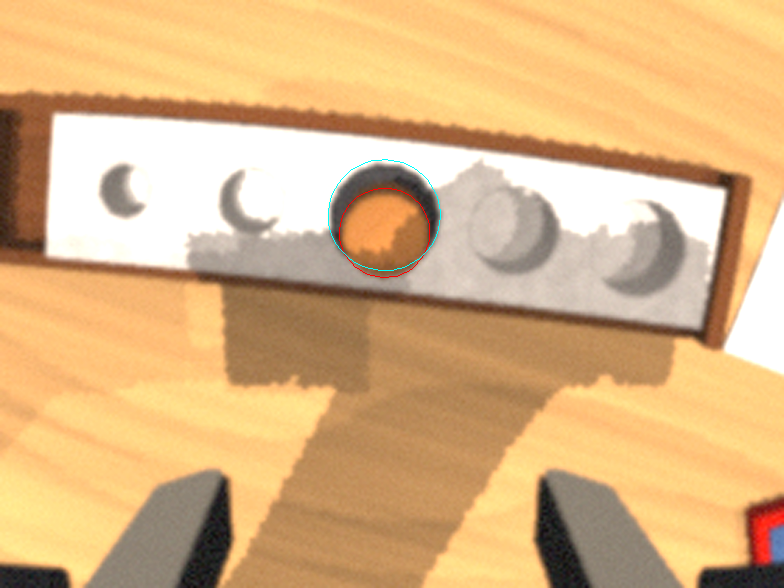

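The stamp stands upright in the middle (26 mm) hole at (385,230). Its collar and handle top match the home-height overlay, and the gripper is clear of it. Handing in.

```bash
python3 -c "
from rig import env
print(env.sign_off())"
```

```text
the job is handed in; nothing more can be done
None
```

The 26 mm stamp from the large mat is pressed home in the middle hole of the rack and released, with about 15 N of push at most; nothing else was touched, and the job was handed in at about 12.6 s.

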